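# Weigh down a freshly glued inlay with the heavy end of a press bar

### The job

Pick the press bar up by its pivoting lug, let it hang so that its tilt shows which end holds the lead, and gently set it on the gluing stand so that the heavy end's foot presses on the middle of the black coaster's inlay and the light end's foot rests on the cork block. Lower it until it rests on both before you let go, leave the lug upright, and do not disturb the pale blue saucer.

Things in the scene. Friction and masses are not known exactly. Their poses are not given: they have to be found in the camera images.
- lug_grip (a point): Grip point on the dark steel lug (24 mm along the bar, 14 mm across) hinged in the middle of a loose aluminium press bar 195 x 34 mm, 0.5 kg. Point: in the lug's centre, 18 mm below its top, 70 mm above the underside of the bar's two 24 mm square cork feet, which lie 78 mm either side of it; bar top at 40 mm, hinge at 30 mm. x along the bar, y across, z up. Grip across y.
- lug (a joint): Swing of the lug against the bar, rad; 0 when square to it, where a weak spring holds it. One end of the bar (they look alike, it varies) hides lead. Lifted by its upright lug, the bar tilts heavy end down to a stop: about +0.25 if the end on the lug's +x side is heavy, -0.25 if the other. Lowered onto its supports, it swings back level by itself.
- coaster: Black lacquered coaster, gold rim, 95 x 95 x 8 mm, shell flower inlaid in its middle, on a wooden gluing stand (276 x 110 x 12 mm) fixed to the bench. Origin: centre of its underside, 12 mm above the bench; top at 20 mm. Its +x points along the stand to the centre of a cork block (40 mm along x, 60 across), 156 mm away, its top level with the coaster's. z up.
- saucer: Cracked pale blue porcelain saucer, 124 mm across and 20 mm high, loose on the bench beyond the work; origin at the centre of its underside. To be left where it is.
Not all that is in view belongs to the job. Of the things like the part that bears lug_grip, leave any that is turquoise; of the rest the smaller one is meant.

How it is judged:
By the outcome, as a careful person would: the job done as asked, in the order asked, and still so for the second after the job is handed in, with the robot touching nothing.
It also fails if it takes over 42 s, if anything falls off the work surface, if the arm or the gripper's body presses on something with over 40 N, if the wrist force passes 120 N, or if a joint passes its speed limit or range.

### The arm

A 6-joint arm with a two-finger parallel gripper is mounted at the origin on the work surface. World frame = base frame: x ahead of the robot, y to its left, z up, the work surface at z = 0. Lengths are in mm, angles in rad, forces in N, time in s.
With the tool pointing down it reaches from about 350 to 775 mm from the base axis. Payload 7.3 kg.
Tool frame: the origin (TCP) lies between the finger pads; the fingertips stand bot.tips_ahead ahead of it and the grasp point (between the pads) lies 6 mm ahead of it (bot.tips_ahead is the distance from the TCP to the fingertips, in mm); z points along the fingers, y is the line along which they close (so a half turn about z gives the same grasp; the last joint's range is limited). The gripper opens to 92 mm and grips with 3 to 60 N. Pads are 19 mm wide; open, the fingers measure 130 mm over their backs; the gripper's body (75 mm by 190 mm) begins 47 mm behind the grasp point.
Start: joints at [1.172, 0.342, 1.524, -0, 1.275, -0.146], TCP at [131.294, 508.335, 251.741] pointing down, gripper open.
Joint ranges: [-2.53, 2.53], [-0.77, 2.02], [0.04, 2.7], [-1, 4.14], [0.28, 2.66], [-3.11, 3.11]. Speed limits (rad/s): [2.57, 2.57, 3.14, 3.14, 3.14, 3.14].

### API

Orientations are given as [roll, pitch, yaw] about the fixed x, y, z axes, in that order (R = Rz(yaw) Ry(pitch) Rx(roll)).
In Python, from plant import bot gives the robot as it stands. The module is installed in compiled form; this text tells all that it offers.
- The arm moves only by the tool step_arm, never from a script. Its argument "targets" is one flat list of numbers, 7 for each row, row after row: the opening, from 0 (shut) to 1 (fully open), then the shift along the tool's x, y, z each as a share of 100 mm, from -1 to 1, then the turn, a rotation vector about the tool's x, y, z each as a share of pi/4 rad, from -1 to 1. A call has 1 to 20 rows; each row is the pose to reach, as a shift and turn from the pose commanded when the call began, along the tool's axes at that moment; what a row does not reach only later rows make up. A row lasts 1/8 s, in which the tool goes at most 62.5 mm and 10.7 degrees, less where a joint would pass 70% of its speed; a pose out of reach is approached as far as the arm can. A call with a number of a shift or a turn outside -1 to 1 is refused whole. A call with a gripper value outside its range is refused whole. The fingers move at their own pace and stop on an object; the grip force is fixed at half the most. Time passes only in rows, so rows that repeat a pose let the fingers close. It gives the time, the measured TCP pose, the force, the opening and the grip force at its end, in the units of the state.
- bot.get_obs(): the state, without advancing time (a new reading comes with each control period).
- bot.capture(name): name is "scene" or "top" or "wrist"; returns (picture, depth): 384x512x3 uint8, blue, green, red; 384x512 float32, mm along the optical axis (not along the pixel's ray), 0 where there is no reading.
- bot.camera_info(name): a dict with "fx", "fy", "cx", "cy" (pixels), "camera_from_world" (4x4, takes a point from world to camera coordinates); the wrist camera has in their place "hand_eye" (4x4, takes a point from camera to tool coordinates, whose origin is the TCP and whose axes are the flange's). Camera axes: x right, y down, z forward; pixel columns grow to the right and rows downward; lengths in mm; the calibration is good to about 2 mm. A picture is of the moment at which its call begins: read the wrist's pose just before it. camera_info takes no time and is no camera call.
- bot.close_job(): hands the job in; it is judged then, once.
The state is a dict: "time": time; "joint_positions": joint angles; "dq": joint speeds; "tau": joint torques, N m; "tool_pos": TCP position; "tcp_rot": TCP orientation; "contact_force": force on the tool from outside, world axes, zero at the start; "moment": the same for the moment, N m; "grip_width": finger opening in mm; "finger_force": force on a finger pad.
Only numpy, scipy, OpenCV 4.12 (cv2) and the standard library are available. Lean on these libraries where they do the work, as an engineer would, in place of code of your own. Each camera call takes 0.05 s, during which the arm holds its last target. There are 200 camera calls.

## Working session

There is one attempt and no reset: what is moved stays moved. The work goes in short steps, Python scripts to look and compute and a tool call to move; the robot and the scene stay as the last step left them, time stands still between calls to the robot, and variables do not carry over. Pictures are saved under pics/ and viewed, at most 10 in all, crops included, and the job is handed in when it is done.

Besides the shell and the picture viewer there is one more tool, called after "Emit:" as name(argument=value, ...), one argument or row to a line, values as JSON. step_arm: Moves the arm, as the interface text tells. Shift numbers are shares of 100 mm and turn numbers shares of pi/4 rad, none past 1 either way. Its arguments: {"type":"object","properties":{"targets":{"type":"array"}},"required":["targets"]}

```bash
mkdir -p pics
cat > h.py <<'E'
import numpy as np,cv2
from plant import bot
from scipy.spatial.transform import Rotation as R
def world(name,d,pts,r=1):
    i=bot.camera_info(name);out=[]
    if name=='wrist':
        o=bot.get_obs();T=np.eye(4);T[:3,:3]=R.from_euler('xyz',o['tcp_rot']).as_matrix();T[:3,3]=o['tool_pos'];W=T@np.array(i['hand_eye'])
    else: W=np.linalg.inv(np.array(i['camera_from_world']))
    for u,v in pts:
        p=d[int(v)-r:int(v)+r+1,int(u)-r:int(u)+r+1];z=np.median(p[p>0])
        out.append((W@[(u-i['cx'])/i['fx']*z,(v-i['cy'])/i['fy']*z,z,1])[:3])
    return np.round(out,1)
E
python3 - <<'E'
from h import *
a=[]
for n in ('scene','top'):
    p,d=bot.capture(n);cv2.imwrite(f'pics/{n}0.png',p);np.save(n+'0.npy',d)
print(bot.get_obs(),bot.tips_ahead)
E
```

```text
{'time': 0.1, 'joint_positions': array([ 1.17198859e+00,  3.42634132e-01,  1.52491018e+00, -2.01059431e-05,
        1.27540618e+00, -1.46020979e-01]), 'dq': array([ 1.69492848e-03, -8.95837964e-04, -2.05064599e-03, -9.56947043e-04,
       -1.62047080e-05,  1.00286911e-03]), 'tau': array([ 9.80076184e-04, -4.32005453e+01, -2.44693655e+01,  7.18046352e-02,
        5.26025158e-02, -6.72931355e-05]), 'tool_pos': array([131.17026723, 508.01152719, 251.12820713]), 'tcp_rot': array([-3.14024647e+00, -1.78545655e-04,  2.88881164e+00]), 'contact_force': array([-0.18757239,  0.45224706,  0.63916645]), 'moment': array([ 0.00722474, -0.00764695, -0.00582716]), 'finger_force': 0.0, 'grip_width': 91.7364576542776} 25.0
```

View pics/scene0.png

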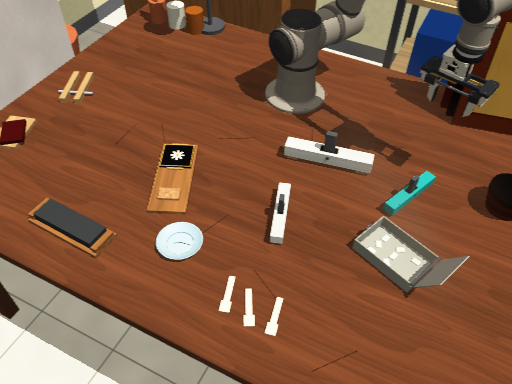

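View pics/top0.png

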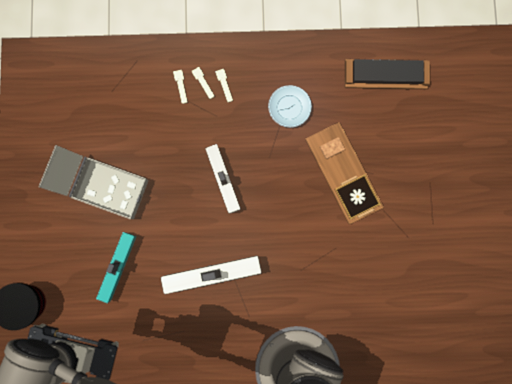

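Top view: three bars, turquoise (115,267), large white (211,274), small white (223,178). The small white one is meant, being neither turquoise nor the larger of the other two. The coaster is at (357,197), the cork block at (333,148) and the saucer at (290,106). I'll confirm the bar in a crop.

Run:
```python
from h import *
p=cv2.imread('pics/top0.png')[115:245,190:390]
cv2.imwrite('pics/crop0.png',cv2.resize(p,None,fx=4,fy=4,interpolation=cv2.INTER_CUBIC))
d=np.load('top0.npy')
for n,q in dict(lug=[(223,178)],bar_ends=[(211,147),(235,210)],coaster=[(357,197)],cork=[(333,148)],big=[(163,285),(260,265)],saucer=[(290,106)],table=[(280,200)]).items(): print(n,world('top',d,q).tolist())
# masks: white bar corners
print(world('top',d,[(345,185),(366,178),(352,220),(381,207),(307,138),(339,124)]).tolist())
```

```text
lug [[527.1, 189.9, 89.3]]
bar_ends [[621.9, 224.4, 42.9], [443.2, 161.2, 35.9]]
coaster [[471.7, -183.7, 20.8]]
cork [[614.0, -122.4, 20.6]]
big [[243.8, 360.6, 52.1], [288.0, 95.2, 1.9]]
saucer [[744.5, -5.4, 5.3]]
table [[470.5, 32.7, 2.2]]
[[506.8, -151.8, 19.7], [525.0, -211.8, 21.4], [407.6, -168.3, 12.0], [442.3, -252.8, 10.0], [646.8, -50.4, 12.2], [685.7, -144.6, 10.9]]
```

View pics/crop0.png

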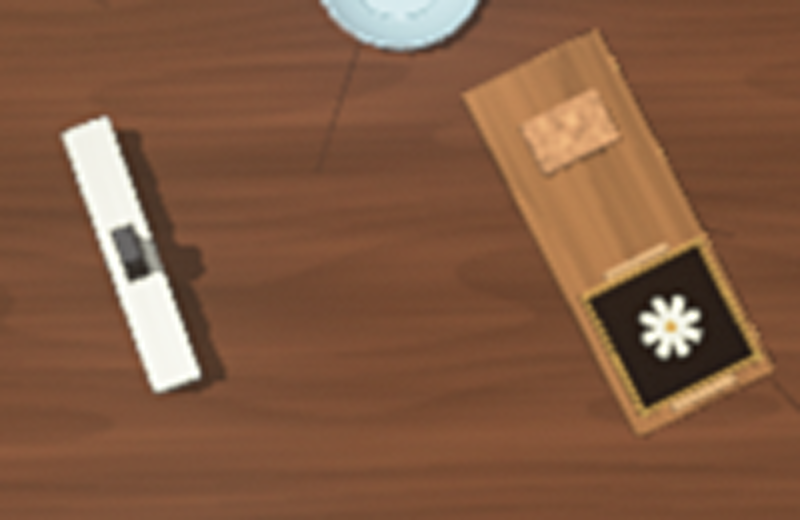

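The crop confirms the small white bar with its dark lug at about (222.8,178.9) in the top picture. The flower is at (357.5,196.8) and the cork at (332.8,147.8). Next I move above the lug.

Emit:
step_arm(
  targets=[1,-0.46,-0.21,0,0,0,0,1,-0.92,-0.42,0,0,0,0,1,-0.92,-0.42,0,0,0,0],
)

```text
time: 0.48
tool_pos: [211.8, 442.9, 251.5]
tcp_rot: [-3.141, 0.0, 2.885]
contact_force: [-0.2, 0.1, 0.3]
grip_width: 91.9
finger_force: 0.0
```

Emit:
step_arm(
  targets=[1,-0.46,-0.21,0,0,0,0,1,-0.92,-0.42,0,0,0,0,1,-0.92,-0.42,0,0,0,0],
)

```text
time: 0.85
tool_pos: [289.9, 379.9, 251.5]
tcp_rot: [-3.141, -0.0, 2.885]
contact_force: [-0.7, -0.9, -0.7]
grip_width: 91.9
finger_force: 0.0
```

Emit:
step_arm(
  targets=[1,-0.46,-0.21,0,0,0,0,1,-0.92,-0.42,0,0,0,0,1,-0.92,-0.42,0,0,0,0],
)

```text
time: 1.23
tool_pos: [368.1, 316.9, 251.4]
tcp_rot: [3.142, -0.0, 2.886]
contact_force: [-0.6, 0.3, -0.6]
grip_width: 92.4
finger_force: 0.0
```

Emit:
step_arm(
  targets=[1,-0.46,-0.21,0,0,0,0,1,-0.92,-0.42,0,0,0,0,1,-0.92,-0.42,0,0,0,0],
)

```text
time: 1.6
tool_pos: [446.4, 253.7, 251.3]
tcp_rot: [3.141, -0.0, 2.887]
contact_force: [-1.2, 0.5, -0.1]
grip_width: 91.6
finger_force: 0.0
```

Emit:
step_arm(
  targets=[1,-0.46,-0.2,0,0,0,-0.2,1,-0.92,-0.4,0,0,0,-0.4,1,-0.92,-0.4,0,0,0,-0.6,1,-0.92,-0.4,0,0,0,-0.75,1,-0.92,-0.4,0,0,0,-0.75,1,-0.92,-0.4,0,0,0,-0.75],
)

```text
time: 2.35
tool_pos: [523.9, 193.4, 251.7]
tcp_rot: [3.141, -0.0, -2.806]
contact_force: [-0.2, 0.3, -0.2]
grip_width: 92.0
finger_force: 0.0
```

Run:
```python
from h import *
o=bot.get_obs();print(o['time'],o['tool_pos'],o['tcp_rot'],o['joint_positions'])
p,d=bot.capture('wrist');cv2.imwrite('pics/w1.png',p);np.save('w1.npy',d)
print(bot.camera_info('wrist'))
```

```text
2.35 [523.86445363 193.35510121 251.74787472] [ 3.14109761e+00 -1.12376947e-04 -2.80592793e+00] [ 2.16081392e-01  4.03478152e-01  1.43041653e+00  4.95112465e-04
  1.30786863e+00 -1.69050836e+00]
{'fx': 276.32872923151183, 'fy': 276.32872923151183, 'cx': 252.66517448256081, 'cy': 188.3190672022262, 'hand_eye': array([[-1.34893834e-03, -9.53352377e-01, -3.01856629e-01,
         8.17980166e+01],
       [ 9.99999078e-01, -1.23938054e-03, -5.54470869e-04,
        -2.98152399e-01],
       [ 1.54490888e-04, -3.01857099e-01,  9.53353171e-01,
        -1.33479683e+02],
       [ 0.00000000e+00,  0.00000000e+00,  0.00000000e+00,
         1.00000000e+00]])}
```

View pics/w1.png

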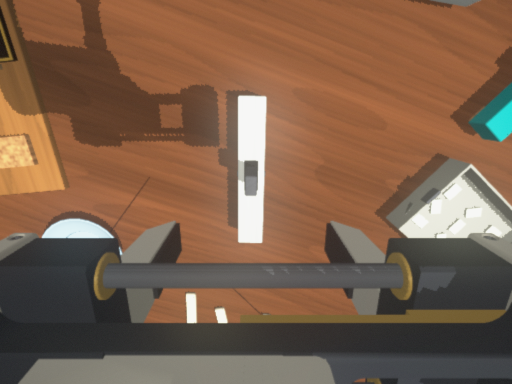

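Wrist view: the bar runs from (252,97) to (250,242), with the lug at about (251,177). I'll fit it using depth.

```bash
cat >> h.py <<'E'
def cloud(name,d,u0,u1,v0,v1):
    i=bot.camera_info(name)
    if name=='wrist':
        o=bot.get_obs();T=np.eye(4);T[:3,:3]=R.from_euler('xyz',o['tcp_rot']).as_matrix();T[:3,3]=o['tool_pos'];W=T@np.array(i['hand_eye'])
    else: W=np.linalg.inv(np.array(i['camera_from_world']))
    v,u=np.mgrid[v0:v1,u0:u1];z=d[v0:v1,u0:u1]
    P=np.stack([(u-i['cx'])/i['fx']*z,(v-i['cy'])/i['fy']*z,z,np.ones_like(z)],-1)@W.T
    return P[...,:3]
E
python3 - <<'E'
from h import *
d=np.load('w1.npy');p=cv2.imread('pics/w1.png')
P=cloud('wrist',d,225,280,85,255).reshape(-1,3);C=p[85:255,225:280].reshape(-1,3)
L=P[P[:,2]>70];print('lug',len(L),L.mean(0),np.percentile(L[:,2],[10,50,90]))
for nm,Q in (('lug',L),('bar',P[(P[:,2]>32)&(P[:,2]<50)&(C.min(1)>170)])):
    r=cv2.minAreaRect(Q[:,:2].astype(np.float32));print(nm,len(Q),r,Q[:,2].mean())
    print(cv2.boxPoints(r).tolist())
E
```

```text
lug 313 [523.54428764 190.06660907 115.45473799] [81.25929928 88.49879025 90.58428277]
lug 313 ((496.08538818359375, 180.03939819335938), (102.23612976074219, 12.797703742980957), 19.584089279174805) 115.45473799345518
[[445.7796325683594, 168.93382263183594], [450.0693054199219, 156.87644958496094], [546.39111328125, 191.1449737548828], [542.1014404296875, 203.2023468017578]]
bar 3369 ((533.9799194335938, 193.91314697265625), (194.42166137695312, 33.936763763427734), 18.237533569335938) 40.579536761057504
[[436.3418884277344, 179.60633850097656], [446.9626159667969, 147.3743133544922], [631.617919921875, 208.21995544433594], [620.9971923828125, 240.4519805908203]]
```

Run:
```python
from h import *
d=np.load('w1.npy')
P=cloud('wrist',d,225,280,120,215).reshape(-1,3);Q=P[(P[:,2]>84)&(P[:,2]<93)]
print(len(Q),cv2.minAreaRect(Q[:,:2].astype(np.float32)),Q.mean(0))
d=np.load('top0.npy');P=cloud('top',d,205,240,140,215).reshape(-1,3)
for a,b in((84,95),(34,48)):
    Q=P[(P[:,2]>a)&(P[:,2]<b)];print(len(Q),cv2.minAreaRect(Q[:,:2].astype(np.float32)))
o=bot.get_obs();print(o['tool_pos'],o['tcp_rot'])
Rm=R.from_euler('xyz',o['tcp_rot']).as_matrix();print(Rm.T@(np.array([533,193.5,76])-o['tool_pos']), 'yaw err',.3183+np.pi-(o['tcp_rot'][2]+2*np.pi))
```

```text
245 ((533.3472900390625, 193.21868896484375), (23.250465393066406, 12.537213325500488), 19.301097869873047) [533.0360008  193.10953232  88.42717177]
42 ((534.5128784179688, 193.1979217529297), (23.56045913696289, 13.046738624572754), 20.38921546936035)
770 ((534.31005859375, 194.04379272460938), (194.51126098632812, 35.24251937866211), 18.403470993041992)
[524.01820056 193.03642391 251.76801136] [ 3.14122355e+00 -5.34546557e-05 -2.80584680e+00]
[ -8.64243081  -2.58644896 175.76660693] yaw err -0.017445849030677252
```

Emit:
step_arm(
  targets=[1,-0.094,-0.026,0.5,0,0,0.022,1,-0.094,-0.026,0.98,0,0,0.022,1,-0.094,-0.026,0.98,0,0,0.022],
)

```text
time: 2.78
tool_pos: [532.0, 192.4, 150.6]
tcp_rot: [3.141, -0.008, -2.823]
contact_force: [-0.0, -0.8, 0.2]
grip_width: 91.7
finger_force: 0.0
```

Emit:
step_arm(
  targets=[1,0,0,0.3,0,0,0,1,0,0,0.6,0,0,0,1,0,0,0.77,0,0,0,1,0,0,0.77,0,0,0,1,0,0,0.77,0,0,0],
)

```text
time: 3.4
tool_pos: [535.3, 192.8, 78.3]
tcp_rot: [-3.141, 0.003, -2.823]
contact_force: [-0.2, 0.0, 0.1]
grip_width: 91.8
finger_force: 0.0
```

Emit:
step_arm(
  targets=[0,0,0,0,0,0,0,0,0,0,0,0,0,0,0,0,0,0,0,0,0,0,0,0,0,0,0,0,0,0,0,0,0,0,0,0,0,0,0,0,0,0,0,0,0,0,0,0,0,0,0,0,0,0,0,0],
)

```text
time: 4.4
tool_pos: [534.4, 192.6, 76.7]
tcp_rot: [3.141, 0.0, -2.823]
contact_force: [0.3, 1.0, 1.1]
grip_width: 16.4
finger_force: 0.5
```

Emit:
step_arm(
  targets=[0,0,0,0,0,0,0,0,0,0,0,0,0,0,0,0,0,0,0,0,0],
)

```text
time: 4.78
tool_pos: [534.3, 192.6, 76.6]
tcp_rot: [3.141, -0.0, -2.823]
contact_force: [0.4, 1.4, -1.9]
grip_width: 14.1
finger_force: 30.0
```

Emit:
step_arm(
  targets=[0,0,0,-0.15,0,0,0,0,0,0,-0.3,0,0,0,0,0,0,-0.5,0,0,0,0,0,0,-0.7,0,0,0,0,0,0,-0.9,0,0,0,0,0,0,-0.9,0,0,0,0,0,0,-0.9,0,0,0,0,0,0,-0.9,0,0,0],
)

```text
time: 5.78
tool_pos: [533.8, 192.4, 165.8]
tcp_rot: [3.141, -0.002, -2.823]
contact_force: [1.0, -0.5, -4.3]
grip_width: 13.9
finger_force: 30.0
```

Run:
```python
from h import *
o=bot.get_obs();print(o['time'],o['tool_pos'],o['tcp_rot'],o['contact_force'],o['moment'])
p,d=bot.capture('wrist');np.save('w2.npy',d);cv2.imwrite('pics/w2.png',p);
p,d=bot.capture('scene');cv2.imwrite('pics/s2.png',cv2.resize(p[130:270,200:400],None,fx=4,fy=4,interpolation=cv2.INTER_CUBIC))
p,d=bot.capture('top');np.save('t2.npy',d)
P=cloud('top',d,190,260,110,240).reshape(-1,3)
psi=o['tcp_rot'][2];ax=np.array([np.cos(psi),np.sin(psi)]);q=P-o['tool_pos'];s=q[:,:2]@ax;t=q[:,:2]@[np.sin(psi),-np.cos(psi)]
for a in range(-100,101,10):
    m=(abs(s-a)<5)&(abs(t)<15)&(P[:,2]>50); 
    if m.sum(): print(a,m.sum(),np.median(P[m,2]).round(1))
```

```text
5.775 [533.81683215 192.42602394 165.78678167] [ 3.14131348e+00 -1.88621574e-03 -2.82259394e+00] [ 1.03957402 -0.45238397 -4.26544367] [ 0.01187128  0.09268233 -0.04857521]
-40 31 480.2
-30 64 490.7
-20 76 497.8
-10 82 500.8
0 86 501.3
10 91 499.8
20 119 495.0
30 223 381.7
40 201 411.6
50 44 143.1
60 42 146.8
70 1 143.9
100 3 557.4
```

View pics/s2.png

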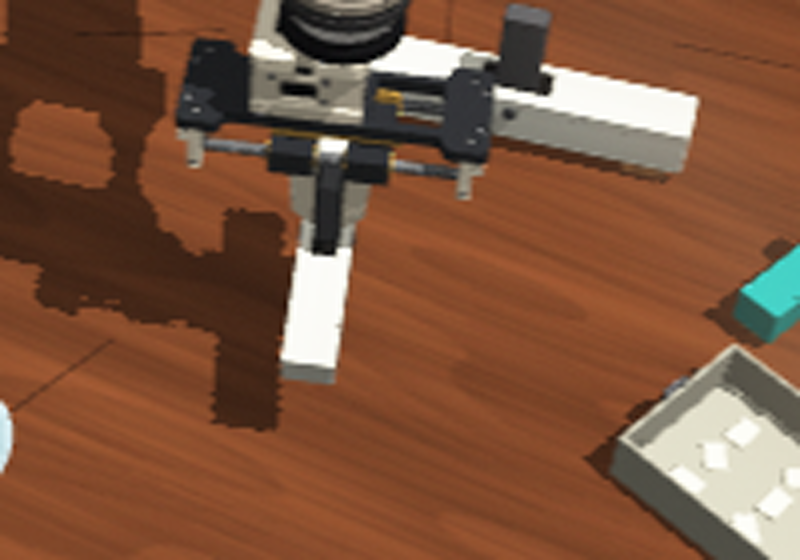

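The bar hangs from the gripper, and its far end is visible at crop (315,310). I'll measure the tilt from wrist depth.

Run:
```python
from h import *
o=bot.get_obs();d=np.load('w2.npy');p=cv2.imread('pics/w2.png')
P=cloud('wrist',d,150,350,0,384).reshape(-1,3)
psi=o['tcp_rot'][2];q=P-o['tool_pos'];s=q[:,:2]@[np.cos(psi),np.sin(psi)];t=q[:,:2]@[np.sin(psi),-np.cos(psi)]
for a in range(-110,121,10):
    m=(abs(s-a)<5)&(abs(t)<14)&(P[:,2]>70)&(P[:,2]<200)
    if m.sum(): print(a,m.sum(),np.median(P[m,2]).round(1),np.median(t[m]).round(1))
```

```text
-90 191 107.2 -0.3
-80 258 109.5 0.2
-70 246 112.0 -0.2
-60 119 114.0 -1.0
-10 135 188.2 6.4
0 108 187.8 -0.5
10 2461 164.2 -0.2
20 592 135.5 0.4
30 650 138.1 -0.2
40 725 140.7 -0.2
50 788 143.3 -0.2
60 857 145.9 -0.2
70 992 148.5 -0.1
80 1085 151.1 -0.1
90 1117 153.0 -0.1
100 253 136.4 -0.1
```

View pics/w2.png

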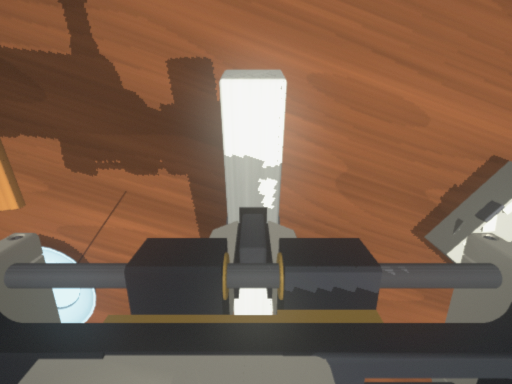

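The end on the tool's -x side, farther from the robot, hangs lower (slope 0.26), so it is the heavy one. The bar needs a half turn (yaw to about 0.407) on the way to the stand.

Emit:
step_arm(
  targets=[0,0.02,-0.08,0,0,0,0.1,0,0.07,-0.23,0,0,0,0.28,0,0.12,-0.4,0,0,0,0.48,0,0.17,-0.57,0,0,0,0.68,0,0.22,-0.74,0,0,0,0.88,0,0.25,-0.823,0,0,0,0.972],
)

```text
time: 6.68
tool_pos: [536.4, 105.6, 166.4]
tcp_rot: [-3.141, -0.0, 2.693]
contact_force: [-0.9, 0.7, -5.1]
grip_width: 13.6
finger_force: 30.0
```

Emit:
step_arm(
  targets=[0,-0.08,-0.15,0,0,0,0.195,0,-0.16,-0.31,0,0,0,0.39,0,-0.23,-0.46,0,0,0,0.585,0,-0.31,-0.62,0,0,0,0.78,0,-0.388,-0.768,0,0,0,0.972],
)

```text
time: 7.3
tool_pos: [538.4, 20.0, 166.5]
tcp_rot: [-3.141, -0.0, 1.929]
contact_force: [0.4, 0.2, -4.9]
grip_width: 13.9
finger_force: 30.0
```

Emit:
step_arm(
  targets=[0,-0.16,-0.06,0,0,0,0.195,0,-0.32,-0.115,0,0,0,0.39,0,-0.49,-0.17,0,0,0,0.585,0,-0.65,-0.23,0,0,0,0.78,0,-0.811,-0.287,0,0,0,0.972],
)

```text
time: 7.92
tool_pos: [540.4, -66.0, 166.5]
tcp_rot: [-3.141, -0.0, 1.165]
contact_force: [-0.3, 0.8, -4.4]
grip_width: 14.0
finger_force: 30.0
```

Emit:
step_arm(
  targets=[0,-0.18,0.08,0,0,0,0.22,0,-0.35,0.16,0,0,0,0.43,0,-0.5,0.23,0,0,0,0.62,0,-0.64,0.29,0,0,0,0.78,0,-0.74,0.33,0,0,0,0.91,0,-0.784,0.353,0,0,0,0.972,0,-0.784,0.353,0,0,0,0.972,0,-0.784,0.353,0,0,0,0.972],
)

```text
time: 8.93
tool_pos: [542.3, -151.2, 166.5]
tcp_rot: [-3.141, 0.0, 0.408]
contact_force: [-0.4, -0.1, -4.8]
grip_width: 13.7
finger_force: 30.0
```

```bash
cat >> h.py <<'E'
def ray(name,pts,z):
    W=np.linalg.inv(np.array(bot.camera_info(name)['camera_from_world']));i=bot.camera_info(name);o=W[:3,3];out=[]
    for u,v in pts:
        r=W[:3,:3]@[(u-i['cx'])/i['fx'],(v-i['cy'])/i['fy'],1];out.append(o+r*(z-o[2])/r[2])
    return np.array(out)
E
python3 - <<'E'
from h import *
o=bot.get_obs();print(o['time'],o['tool_pos'],o['tcp_rot'],o['joint_positions'])
p,d=bot.capture('wrist');np.save('w3.npy',d);cv2.imwrite('pics/w3.png',p)
# flower and cork by ray, top (crop pix -> full: u=190+(c+.5)/4-.5)
f=lambda L:[(190+(a+.5)/4-.5,115+(b+.5)/4-.5) for a,b in L]
print('flower,cork',ray('top',f([(671,326),(571,131)]),20))
print('stand corners',ray('top',f([(463,96),(599,29),(773,368),(640,436)]),12).mean(0))
print('coaster corners',ray('top',f([(584,297),(705,236),(763,357),(642,412)]),20).mean(0))
# top-picture segmentation of flower (white in dark) and coaster
t=cv2.imread('pics/top0.png');m=(t[180:215,340:380].min(2)>110)
n,l,s,c=cv2.connectedComponentsWithStats(m.astype(np.uint8))
print([(s[k,4],ray('top',[(340+c[k][0],180+c[k][1])],20)[0].round(1)) for k in range(1,n)])
t=cv2.imread('pics/scene0.png');m=(t[142:172,160:198].min(2)>120)
n,l,s,c=cv2.connectedComponentsWithStats(m.astype(np.uint8))
print([(s[k,4],ray('scene',[(160+c[k][0],142+c[k][1])],20)[0].round(1)) for k in range(1,n)])
E
```

```text
8.925 [ 542.31342834 -151.17973237  166.52514023] [-3.14118747e+00  7.92376121e-05  4.08017618e-01] [-4.08105300e-01  4.89964018e-01  1.54005068e+00  2.45214689e-04
  1.11192742e+00  7.54564772e-01]
flower,cork [[ 474.2477966  -185.11533326   20.        ]
 [ 615.92178701 -120.8083409    20.        ]]
stand corners [ 544.36943355 -152.54500573   12.        ]
coaster corners [ 474.72641478 -186.89830141   20.        ]
[(np.int32(13), array([ 516.7, -153. ,   20. ])), (np.int32(150), array([ 474.1, -184.4,   20. ])), (np.int32(22), array([ 429.5, -209.8,   20. ]))]
[(np.int32(81), array([ 473.2, -185.5,   20. ])), (np.int32(5), array([ 527.6, -174. ,   20. ])), (np.int32(2), array([ 515. , -141.3,   20. ]))]
```

View pics/w3.png

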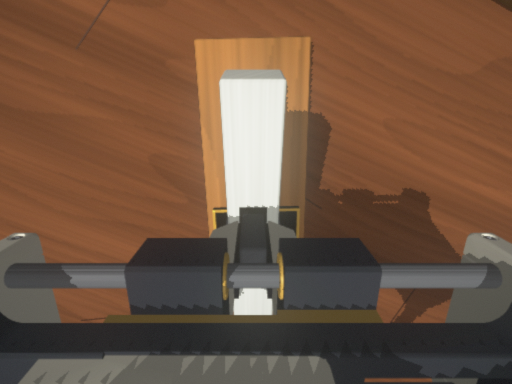

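Wrist view: the stand spans (196..310, 38..) and is nearly parallel to the bar (222..285, 72..215). The coaster's far rim is at row 208. I'll fit the stand's edges.

Run:
```python
from h import *
o=bot.get_obs();d=np.load('w3.npy');p=cv2.imread('pics/w3.png')
Rm=R.from_euler('xyz',o['tcp_rot']).as_matrix()
def fit(n,P,C):
    hsv=cv2.cvtColor(C,cv2.COLOR_BGR2HSV); 
    return P,hsv
P=cloud('wrist',d,180,330,30,200);z=P[...,2];b=p[30:200,180:330].astype(int)
m=(z>8)&(z<17)&(b[...,2]>130)   # light wood on stand
L=[];Rr=[]
for r in range(12,120,2):
    k=np.where(m[r])[0]
    if len(k)>6: L.append(P[r,k[0],:2]);Rr.append(P[r,k[-1],:2])
for E_ in (L,Rr):
    E_=np.array(E_,np.float32);vx,vy,x,y=cv2.fitLine(E_,cv2.DIST_HUBER,0,.01,.01).ravel()
    q=(Rm.T@np.array([x-o['tool_pos'][0],y-o['tool_pos'][1],0]));print(len(E_),'ang',np.arctan(vy/vx),'centre pt',x,y,'tool xy',q[:2], 'perp at tool', )
    n=np.array([-vy,vx])*np.sign(vx);print('signed dist of tool from edge',n@(o['tool_pos'][:2]-[x,y]))
# top0 whole stand
d=np.load('top0.npy');t=cv2.imread('pics/top0.png');P=cloud('top',d,295,395,115,230);z=P[...,2];b=t[115:230,295:395].astype(int)
m=((z>7)&(z<26)).astype(np.uint8);n,l,s,c=cv2.connectedComponentsWithStats(m);k=1+np.argmax(s[1:,4]);r=cv2.minAreaRect(P[l==k][:,:2].astype(np.float32));print(r,s[k])
tgt=np.array([545.1,-153.2]);print('shift to tgt',Rm.T@np.append(tgt-o['tool_pos'][:2],0))
```

```text
54 ang 0.42884395 centre pt 600.872 -67.40981 tool xy [ 86.92269271 -53.61003646] perp at tool
signed dist of tool from edge -51.787897273761736
54 ang 0.18200436 centre pt 637.29364 -161.26646 tool xy [83.11343841 46.99361525] perp at tool
signed dist of tool from edge 27.173616293517057
((545.6690673828125, -151.7866973876953), (274.9446105957031, 114.71870422363281), 24.758087158203125) [  11    7   78  102 3577]
shift to tgt [ 1.68855930e+00  3.00811837e+00 -1.00211900e-03]
```

Emit:
step_arm(
  targets=[0,-0.04,0.015,0.13,0,0,-0.013,0,-0.083,0.029,0.27,0,0,-0.0255,0,-0.083,0.029,0.37,0,0,-0.0255,0,-0.083,0.029,0.4,0,0,-0.0255,0,-0.083,0.029,0.4,0,0,-0.0255,0,-0.083,0.029,0.4,0,0,-0.0255],
)

```text
time: 9.72
tool_pos: [536.3, -157.4, 127.1]
tcp_rot: [3.141, -0.001, 0.427]
contact_force: [-0.3, 0.3, -5.0]
grip_width: 13.6
finger_force: 30.0
```

Run:
```python
from h import *
o=bot.get_obs();print(o['time'],o['tool_pos'],o['tcp_rot'],o['contact_force'],o['moment'])
Rm=R.from_euler('xyz',o['tcp_rot']).as_matrix();print(Rm.T@(np.array([545.2,-153.1,96.6])-o['tool_pos']))
p,d=bot.capture('wrist');P=cloud('wrist',d,150,350,0,384).reshape(-1,3)
q=(P-o['tool_pos'])@Rm
for a in range(-90,121,20):
    m=(abs(q[:,0]-a)<5)&(abs(q[:,1])<14)&(P[:,2]>50)&(P[:,2]<160)
    if m.sum(): print(a,m.sum(),np.median(P[m,2]).round(1))
```

```text
9.725 [ 536.25328135 -157.42177641  127.09763427] [ 3.14099589e+00 -7.22098699e-04  4.27082563e-01] [-0.32264829  0.255024   -4.97818991] [-0.01405698  0.06089443 -0.02450171]
[ 9.9112363  -0.24590561 30.50465779]
-90 185 68.1
-70 240 73.0
-10 131 149.1
10 2470 125.3
30 641 99.0
50 792 104.2
70 986 109.5
90 1121 113.9
```

Emit:
step_arm(
  targets=[0,0,0,0.03,0,0,0,0,0,0,0.06,0,0,0,0,0,0,0.08,0,0,0,0,0.008,0,0.1,0,0,0,0,0.017,0,0.12,0,0,0,0,0.025,0,0.14,0,0,0,0,0.034,0,0.16,0,0,0,0,0.043,0,0.18,0,0,0,0,0.043,0,0.18,0,0,0],
)

```text
time: 10.9
tool_pos: [539.8, -155.6, 108.5]
tcp_rot: [-3.141, 0.0, 0.427]
contact_force: [0.9, -1.2, -3.8]
grip_width: 14.0
finger_force: 30.0
```

Emit:
step_arm(
  targets=[0,0.008,0,0.02,0,0,0,0,0.018,0,0.04,0,0,0,0,0.028,0,0.06,0,0,0,0,0.038,0,0.08,0,0,0,0,0.048,0,0.1,0,0,0,0,0.055,0,0.112,0,0,0,0,0.055,0,0.118,0,0,0,0,0.055,0,0.118,0,0,0],
)

```text
time: 11.9
tool_pos: [544.9, -153.2, 96.9]
tcp_rot: [-3.142, -0.0, 0.427]
contact_force: [0.2, 1.0, -4.0]
grip_width: 13.8
finger_force: 30.0
```

```bash
cat > chk.py <<'E'
from h import *
o=bot.get_obs();print(o['time'],o['tool_pos'],o['tcp_rot'],o['contact_force'],o['moment'])
Rm=R.from_euler('xyz',o['tcp_rot']).as_matrix();print(Rm.T@(np.array([545.2,-153.1,96.6])-o['tool_pos']))
p,d=bot.capture('wrist');cv2.imwrite('pics/w4.png',p);P=cloud('wrist',d,150,350,0,384).reshape(-1,3)
q=(P-o['tool_pos'])@Rm
for a in range(-90,121,20):
    m=(abs(q[:,0]-a)<5)&(abs(q[:,1])<14)&(P[:,2]>30)&(P[:,2]<160)
    if m.sum(): print(a,m.sum(),np.median(P[m,2]).round(1))
E
python3 chk.py
```

```text
11.9 [ 544.88559163 -153.24205358   96.93288828] [-3.14152415e+00 -2.41090504e-04  4.26952090e-01] [ 0.23009061  1.00830397 -4.03419851] [-0.01072198  0.18307323  0.00366388]
[0.34492849 0.00091709 0.33297139]
-70 263 60.4
-50 220 60.7
-10 129 118.8
10 2677 95.8
30 2344 154.0
50 712 61.0
70 795 61.0
90 894 61.1
```

The bar is level and its top is at 60–61 mm. The arm still carries most of its weight, so I'll lower in small steps until it rests.

Emit:
step_arm(
  targets=[0,0.003,0,0.004,0,0,0,0,0.003,0,0.008,0,0,0,0,0.003,0,0.008,0,0,0,0,0.003,0,0.008,0,0,0],
)

```text
time: 12.45
tool_pos: [545.0, -153.2, 96.6]
tcp_rot: [3.141, -0.0, 0.427]
contact_force: [-4.0, 0.9, 5.0]
grip_width: 13.7
finger_force: 30.0
```

```bash
python3 chk.py
```

```text
12.45 [ 545.04717256 -153.2108522    96.58412105] [ 3.14144428e+00 -1.19926465e-04  4.27012647e-01] [-3.97400377  0.93075599  5.0048167 ] [ 0.09822827  0.90984241 -0.02216184]
[ 0.18501634 -0.03760208 -0.01586235]
-70 248 60.4
-50 228 60.4
-10 128 118.5
10 2702 95.4
30 2373 153.6
50 716 60.5
70 796 60.5
90 875 60.5
```

Emit:
step_arm(
  targets=[0,0,0,-0.004,0,0,0,0.25,0,0,-0.004,0,0,0,0.4,0,0,-0.004,0,0,0,0.6,0,0,-0.004,0,0,0,0.6,0,0,-0.004,0,0,0,0.6,0,0,-0.004,0,0,0],
)

```text
time: 13.25
tool_pos: [545.1, -153.2, 96.5]
tcp_rot: [-3.142, -0.0, 0.427]
contact_force: [0.8, 0.3, 0.8]
grip_width: 54.1
finger_force: 0.0
```

Emit:
step_arm(
  targets=[0.6,0,0,-0.1,0,0,0,0.6,0,0,-0.25,0,0,0,0.6,0,0,-0.5,0,0,0,0.6,0,0,-0.95,0,0,0,0.6,0,0,-0.95,0,0,0],
)

```text
time: 13.88
tool_pos: [547.1, -154.0, 196.4]
tcp_rot: [3.135, -0.006, 0.427]
contact_force: [0.2, 0.2, 0.7]
grip_width: 54.8
finger_force: 0.0
```

Emit:
step_arm(
  targets=[0.6,-0.4,0,-0.4,0,0,0,0.6,-0.8,0,-0.8,0,0,0,0.6,-0.9,0,-0.8,0,0,0,0.6,-0.9,0,-0.8,0,0,0],
)

```text
time: 14.38
tool_pos: [462.6, -190.5, 271.1]
tcp_rot: [-3.141, 0.0, 0.426]
contact_force: [-0.9, -0.4, -0.9]
grip_width: 55.0
finger_force: 0.0
```

Run:
```python
from h import *
o=bot.get_obs();print(o['time'],o['tool_pos'],o['contact_force'])
p,d=bot.capture('wrist');t,dt=bot.capture('top');s,_=bot.capture('scene')
P=cloud('wrist',d,0,512,0,384);m=(P[...,2]>55)&(P[...,2]<66)&(p.min(2)>150)
n,l,st,c=cv2.connectedComponentsWithStats(m.astype(np.uint8));k=1+np.argmax(st[1:,4])
Q=P[l==k];print('bar w',cv2.minAreaRect(Q[:,:2].astype(np.float32)),Q[:,2].mean())
Q=P[(P[...,2]>100)&(P[...,2]<114)&(np.hypot(P[...,0]-545,P[...,1]+153)<40)];print('lug',len(Q),cv2.minAreaRect(Q[:,:2].astype(np.float32)))
i=cv2.resize(s[130:270,130:270],(560,560),interpolation=cv2.INTER_CUBIC)
cv2.imwrite('pics/end.png',np.hstack([i,cv2.resize(p,(240,180)) if 0 else np.zeros((560,0,3),np.uint8)]))
cv2.imwrite('pics/w5.png',p)
```

```text
14.375 [ 462.647896   -190.4612808   271.13095411] [-0.8641036  -0.37181797 -0.93587109]
bar w ((544.997314453125, -152.69737243652344), (192.76084899902344, 34.04014587402344), 24.49418830871582) 59.504308963173195
lug 344 ((545.6882934570312, -152.19036865234375), (23.100460052490234, 13.372947692871094), 24.75895881652832)
```

View pics/w5.png

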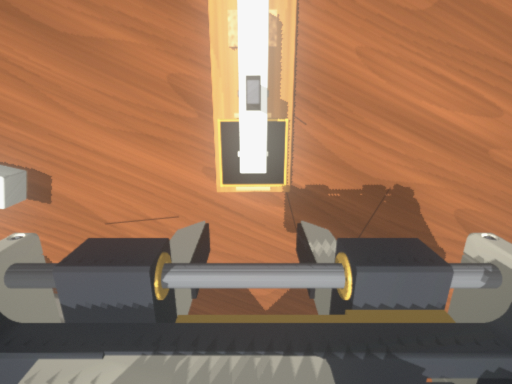

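View pics/end.png

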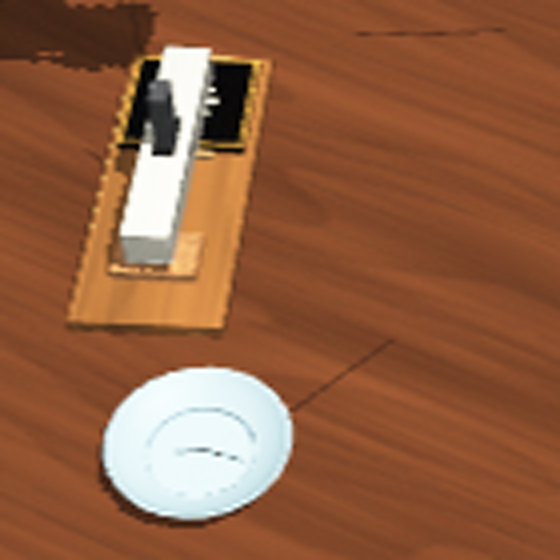

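The wrist view shows the bar centred on the stand, with the coaster at (216–290, 119–190), petals showing on both sides of the bar at row 153, and the lug upright. The fitted bar pose puts the heavy foot at (474,-185), which matches the flower. The saucer looks untouched in the scene view.

```bash
python3 -c "
from plant import bot
print(bot.close_job())"
```

```text
the job is handed in; nothing more can be done
None
```

The job is handed in after about 14 s: the press bar rests level on the stand with its heavy foot on the coaster's flower (within about 1 mm as measured) and its light foot on the cork, the lug is upright, and the saucer looks undisturbed.

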